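# Lock a loudspeaker gluing jig with a ball-lock pin

## Robot

A 7-joint arm with a two-finger parallel gripper is mounted at the origin on the work surface. World frame = base frame: x ahead of the robot, y to its left, z up, the work surface at z = 0. Lengths are in m, angles in rad, forces in N, time in s.
With the tool pointing down it reaches from about 0.4 to 0.875 m from the base axis. Payload 19.3 kg.
Tool frame: the origin (TCP) lies at the very end of the fingers, on their centre line; the grasp point (between the pads) lies 19 mm behind it; z points along the fingers, y is the line along which they close (so a half turn about z gives the same grasp; the last joint's range is limited). The gripper opens to 85 mm and grips with 20 to 120 N. Pads are 22 mm wide; open, the fingers measure 114 mm over their backs; the gripper's body (76 mm by 85 mm) begins 54 mm behind the grasp point. The pads swing forward as they close: fully open they stand 13 mm farther back than shut.
Start: joints at [-1.275, 0.521, -0.036, 1.599, 0.021, 1.021, -0.113], TCP at [0.224, 0.584, 0.231] pointing down, gripper open.
Joint ranges: [-2.91, 2.91], [-0.3, 2.13], [-1.5, 1.42], [0.17, 2.43], [-1.26, 4.41], [0.16, 1.93], [-2.52, 2.52]. Speed limits (rad/s): [1.89, 1.89, 2.39, 2.39, 3.01, 3.01, 3.01].

## Interface

Orientations are given as [roll, pitch, yaw] about the fixed x, y, z axes, in that order (R = Rz(yaw) Ry(pitch) Rx(roll)).
In Python, from workcell import bot gives the robot as it stands.
- The arm moves only by the tool servo_tool, never from a script. Its argument "plan" is a list of rows, each a list of 7 numbers: the finger opening in cm, from 0 to 8.54, then the shift along the tool's x, y, z in cm, then the turn, a rotation vector about the tool's x, y, z in degrees. In form: [[fingers, x, y, z, wx, wy, wz], ...]. A call has 1 to 10 rows; each row is the pose to reach, as a shift and turn from the pose commanded when the call began, along the tool's axes at that moment; what a row does not reach only later rows make up. A row lasts 1/10 s, in which the tool goes at most 50 mm and 8.59 degrees, less where a joint would pass 70% of its speed; a pose out of reach is approached as far as the arm can. A call with a gripper value outside its range is refused whole. The fingers move at their own pace and stop on an object; "force" is the grip in N (left out, the last holds). Time passes only in rows, so rows that repeat a pose let the fingers close. It gives the time, the measured TCP pose, the force, the opening and the grip force at its end, in the units of the state.
- bot.observe(): the state, without advancing time (a new reading comes with each control period).
- bot.grab_frame(name): name is "scene" or "side" or "wrist"; returns a dict with "frame" (384x512x3 uint8, blue, green, red), "mtx" (3x3 intrinsics, pixels), "R" (3x3) and "t" (3): a world point X has camera coordinates R X + t; the wrist camera has in their place "T_tool_cam" (4x4, takes a point from camera to tool coordinates, whose origin is the TCP and whose axes are the flange's). Camera axes: x right, y down, z forward; pixel columns grow to the right and rows downward; lengths in m; the calibration is good to about 2 mm. A picture is of the moment at which its call begins: read the wrist's pose just before it. There is no depth.
- bot.job_done(): hands the job in; it is judged then, once.
The state is a dict: "clock": time; "qpos": joint angles; "qd": joint speeds; "joint_efforts": joint torques, N m; "position": TCP position; "tool_rot": TCP orientation; "force": force on the tool from outside, world axes, zero at the start; "moment": the same for the moment, N m; "grip_width": finger opening in m; "finger_force": force on a finger pad.
Only numpy, scipy, OpenCV 4.12 (cv2) and the standard library are available. Lean on these libraries where they do the work, as an engineer would, in place of code of your own. Each camera call takes 0.05 s, during which the arm holds its last target. There are 200 camera calls.

## Task

Lock the hold-down bar of the loudspeaker gluing jig with the quick-release pin from its stand: squeeze the handle so that the side thumb button is held in, push the pin through the aligned sloping holes of the jig's bracket until the handle sits fully home on it, then let go so that the button springs out and the pin is locked. Leave the loudspeaker magnets and the glue bottle where they are.

Things in the scene. Friction and masses are not known exactly. Their poses are not given: they have to be found in the camera images.
- pin: Loose ball-lock pin, about 150 g, upright in the stand at the start. Origin: middle of the flat underside of its handle, on the axis; z runs up the axis through the handle. Handle: black block 30 mm along x, 44 along y, 55 along z. Steel shank: 16 mm diameter down to z = -48 mm, then a taper to 8 mm at the tip. Gripped across x the thumb button is held in; across y it is not.
- button_face (a point): Centre of the outer face of the pin's round spring thumb button (18 mm diameter, pressed along the pin's -x), 32 mm above the handle's underside. It stands 5 mm proud of the handle's +x face: the grip across x is 35 mm wide, 30 mm with the button pushed in.
- lock_ball (a point): Middle of the pin's 8 mm locking ball, 41 mm below the handle's underside; it stands 4.5 mm out of the shank on the +x side. It moves with the button and is inside the shank when the button is flush with the handle. While it is out the pin cannot enter the jig's holes.
- pin_button (a joint): Travel of the thumb button and locking ball: 0 = out (locked), 0.005 m = flush with the handle (ball fully inside the shank), at most 0.0055. Spring force 6 N at the start of travel, 10 N when pushed in; springs back when let go.
- pin_tip (a point): Tip of the pin's shank, on its axis, 56 mm below the underside of the handle.
- stand: Fixed aluminium block 90 x 90 x 75 mm with an upright through hole 31 mm wide in which the pin stands loosely, handle resting on the block's top. Origin: centre of the block's underside, on the bench.
- clevis: Fixed grey steel bracket at the jig's front; the end of the hold-down bar lies between its two cheeks, all 34 mm thick together, with aligned chamfered 19 mm holes. Origin: centre of the holes' mouth in its 70 x 70 mm outer face, 120 mm above the bench. z: out of the holes along their axis, upward and leaning 35 degrees towards the jig's front (-x of jig); y level.
- home (a point): Where the pin's origin comes when it is home, pin z along the bracket's z, any turn about the axis: the centre of the holes' mouth. Nothing of the jig stands above the plane of the bracket's outer face, and below the bracket it is free for the pin's end.
- jig: Fixed gluing jig: aluminium base 370 x 190 x 15 mm with a loudspeaker (166 mm diameter, magnet up, centre at x = 165 mm) under a steel hold-down bar (top 170 mm above the bench), the bracket in front, a post at the rear. Origin: on the bench straight below the holes' mouth; x points to the loudspeaker; base spans x = -60 to 310 mm.
- magnet_a: Loose loudspeaker magnet, disc 80 mm diameter, 28 mm high, bystander. Origin: centre of its underside.
- magnet_b: Loose loudspeaker magnet, disc 80 mm diameter, 28 mm high, bystander. Origin: centre of its underside.
- glue_bottle: Loose white glue bottle, 56 mm diameter, 130 mm high, bystander. Origin: centre of its underside.
There are look-alikes about, which are no part of the job. Of the things that look like the pin, the middle-sized one is meant.

How it is judged:
By the outcome, as a careful person would: the job done as asked, in the order asked, and still so for the second after the job is handed in, with the robot touching nothing.
It also fails if it takes over 46 s, if anything falls off the work surface, if the arm or the gripper's body presses on something with over 40 N, if the wrist force passes 120 N, or if a joint passes its speed limit or range.

## Working session

There is one attempt and no reset: what is moved stays moved. The work goes in short steps, Python scripts to look and compute and a tool call to move; the robot and the scene stay as the last step left them, time stands still between calls to the robot, and variables do not carry over. Pictures are saved under pics/ and viewed, at most 10 in all, crops included, and the job is handed in when it is done.

Besides the shell and the picture viewer there is one more tool, called after "Emit:" as name([rows], argument=value, ...), one row to a line, values as JSON. servo_tool: Moves the arm, as the interface text tells. Its arguments: {"type":"object","properties":{"plan":{"type":"array","items":{"type":"array","items":{"type":"number"}}},"force":{"type":"number"}},"required":["plan"]}

```bash
mkdir -p pics; cat > h.py <<'E'
import numpy as np, cv2
from workcell import bot
from scipy.spatial.transform import Rotation as Ro
def grab(n):
    s=bot.observe(); f=bot.grab_frame(n)
    if n=="wrist":
        T=np.eye(4); T[:3,:3]=Ro.from_euler('xyz',s["tool_rot"]).as_matrix(); T[:3,3]=s["position"]
        W=T@np.array(f["T_tool_cam"]); R=W[:3,:3].T; t=-R@W[:3,3]
    else: R=np.array(f["R"]); t=np.array(f["t"])
    return f["frame"],np.array(f["mtx"]),R,t
def ray(c,u,v):
    _,K,R,t=c; d=R.T@np.linalg.inv(K)@[u,v,1]; return -R.T@t,d/np.linalg.norm(d)
def onz(c,u,v,z):
    o,d=ray(c,u,v); return o+d*(z-o[2])/d[2]
def two(a,b):
    (o,d),(p,e)=a,b; s=np.linalg.lstsq(np.c_[d,-e],p-o,rcond=None)[0]
    x,y=o+s[0]*d,p+s[1]*e; return (x+y)/2,np.linalg.norm(x-y)
def proj(c,X):
    _,K,R,t=c; p=K@(R@np.asarray(X)+t); return p[:2]/p[2]
E
python3 - <<'E'
from h import *
import pickle
S=grab("scene");D=grab("side");pickle.dump((S,D),open("v.pkl","wb"))
print(bot.observe()["clock"],-S[2].T@S[3],-D[2].T@D[3])
cv2.imwrite("pics/a.png",cv2.resize(S[0],(800,600)));cv2.imwrite("pics/b.png",cv2.resize(D[0],(800,600)))
E
```

```text
0.1 [ 1.3543091  -0.03353775  0.68917479] [-0.14393208 -0.65715325  0.6948541 ]
```

View pics/a.png

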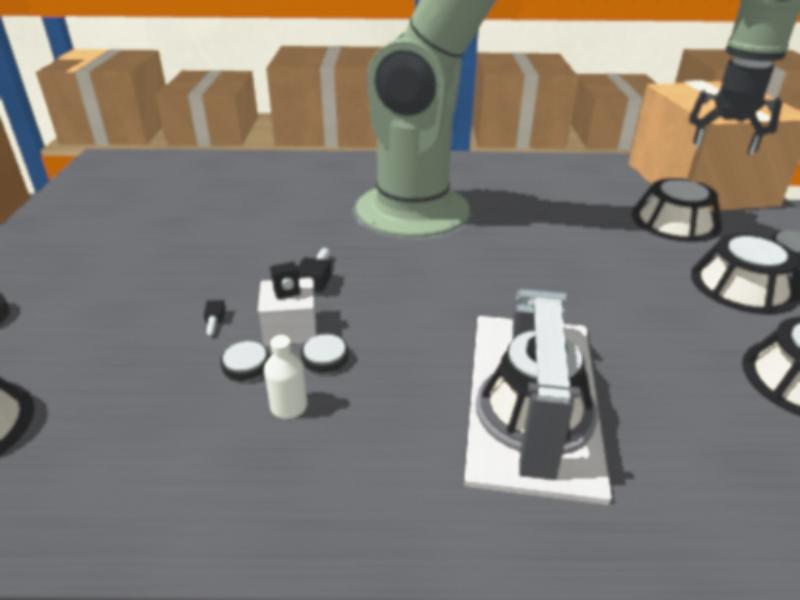

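View pics/b.png

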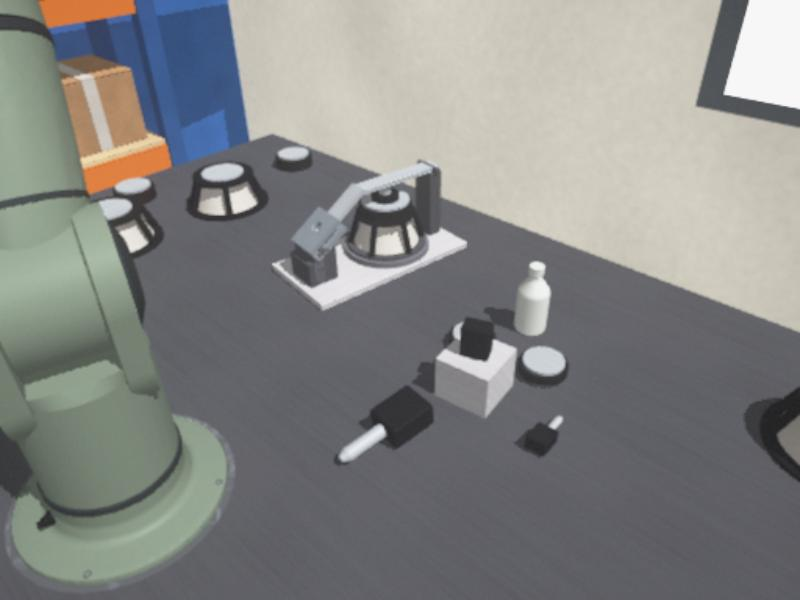

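The scene view shows the stand with the upright pin at (287,280), its button facing the camera. The jig's base corners are near (478,318), (588,325), (608,496) and (467,480). In the side view the bracket's hole is at about (320,228) and the handle is at (478,338).

```bash
python3 - <<'E'
from h import *
import pickle
S,D=pickle.load(open("v.pkl","rb"));k=.64
np.set_printoptions(precision=4,suppress=True)
P=[onz(S,u*k,v*k,.015) for u,v in [(478,318),(588,325),(608,488),(467,476)]]
print("base",*P)
print("base side",*[onz(D,u*k,v*k,.015) for u,v in [(275,264),(320,302),(466,240)]])
print("hole",onz(D,320*k,228*k,.12))
print("button two",two(ray(S,288*k,284*k),ray(D,478*k,342*k)))
print("handle top S,D",onz(S,285*k,269*k,.13),onz(D,478*k,324*k,.13))
a=cv2.resize(S[0][160:240,130:236],(400,300),interpolation=cv2.INTER_CUBIC)
b=cv2.resize(S[0][180:260,300:406],(400,300),interpolation=cv2.INTER_CUBIC)
c=cv2.resize(D[0][190:270,260:366],(400,300),interpolation=cv2.INTER_CUBIC)
d=cv2.resize(D[0][120:200,165:271],(400,300),interpolation=cv2.INTER_CUBIC)
cv2.imwrite("pics/c.png",np.vstack([np.hstack([a,b]),np.hstack([c,d])]))
E
```

```text
base [0.4597 0.113  0.015 ] [0.4778 0.3076 0.015 ] [0.8304 0.2471 0.015 ] [0.8127 0.0623 0.015 ]
base side [0.4845 0.2968 0.015 ] [0.4565 0.1239 0.015 ] [0.8224 0.0649 0.015 ]
hole [0.5261 0.1901 0.12  ]
button two (array([ 0.4755, -0.2231,  0.0951]), np.float64(0.005264633955327589))
handle top S,D [ 0.4805 -0.2216  0.13  ] [ 0.4734 -0.2254  0.13  ]
```

View pics/c.png

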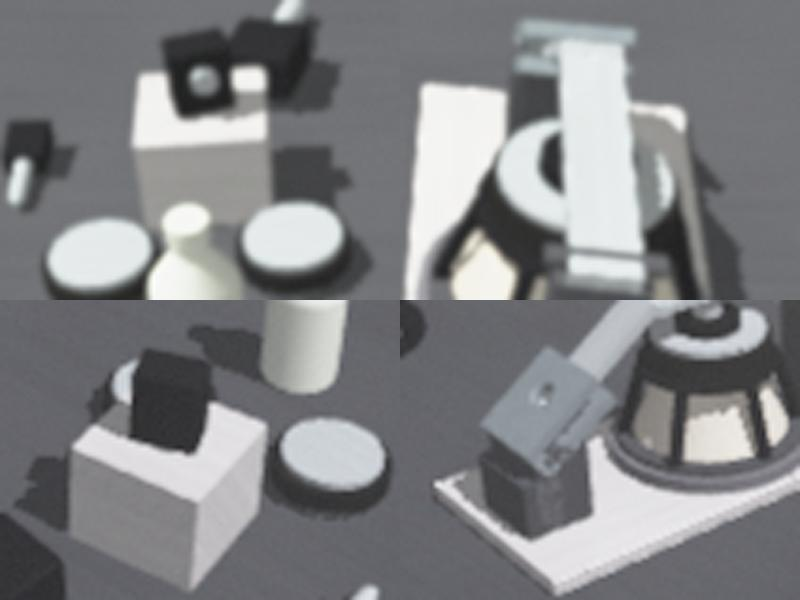

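The crop shows the button facing the scene camera, with the handle leaning slightly in its loose hole. In the side view the bracket's hole is clear at original pixel (203,144). I'll work out the approach move next.

```bash
cat >> h.py <<'E'
np.set_printoptions(precision=3,suppress=True)
def pose():
    s=bot.observe(); return np.array(s["position"]),Ro.from_euler('xyz',s["tool_rot"]),s
def go(pos,R):
    p,Q,s=pose(); print("shift cm",Q.inv().apply(np.array(pos)-p)*100,"rv deg",np.degrees((Q.inv()*R).as_rotvec()))
def down(y): return Ro.from_euler('xyz',[np.pi,0,np.radians(y)])
E
python3 - <<'E'
from h import *
import pickle
S,D=pickle.load(open("v.pkl","rb"))
print("hole",onz(D,202.9,144.,.12), "button",two(ray(S,183.8,181.6),ray(S,183.8,181.6)) and onz(S,183.8,181.6,.107))
p,Q,s=pose();print(p,np.degrees(Q.as_euler('xyz')),s["qpos"],s["grip_width"],s["clock"])
print(bot.grab_frame("wrist")["T_tool_cam"])
for y in (90,-90,0): go([.40,-.22,.33],down(y))
go([.46,.25,.33],down(90))
E
```

```text
hole [0.53  0.204 0.12 ] button [ 0.49  -0.219  0.107]
[0.223 0.583 0.231] [-179.944    0.004  159.041] [-1.275  0.522 -0.036  1.6    0.021  1.021 -0.113] 0.08533707843433556 0.1
[[ 0.001 -0.964 -0.266  0.067]
 [ 1.     0.001  0.    -0.   ]
 [-0.    -0.266  0.964 -0.142]
 [ 0.     0.     0.     1.   ]]
shift cm [-45.224 -68.719  -9.852] rv deg [-0.041  0.032 69.038]
shift cm [-45.224 -68.719  -9.852] rv deg [  -0.035   -0.045 -110.962]
shift cm [-45.224 -68.719  -9.852] rv deg [ -0.009   0.068 159.038]
shift cm [-34.012 -22.683  -9.892] rv deg [-0.041  0.032 69.038]
```

Emit:
servo_tool([
  [8.5,-4,-2.5,-2,0,0,6],
  [8.5,-8,-5,-4,0,0,13],
  [8.5,-12,-8,-6,0,0,20],
  [8.5,-16,-10.5,-8,0,0,27],
  [8.5,-20,-13,-10,0,0,34],
  [8.5,-24,-16,-10,0,0,41],
  [8.5,-28,-19,-10,0,0,48],
  [8.5,-32,-22,-10,0,0,55],
  [8.5,-34,-26,-10,0,0,62],
  [8.5,-36,-30,-10,0,0,69],
])

```text
clock: 1.15
position: [0.4528, 0.1723, 0.3311]
tool_rot: [-3.141, 0.0, 1.565]
force: [1.1, -1.1, 0.4]
grip_width: 0.085
finger_force: 0.0
```

```bash
python3 - <<'E'
from h import *
p,Q,s=pose();print(p,np.degrees(Q.as_euler('xyz')),s["qpos"],s["clock"])
go([.475,-.222,.25],down(90))
E
```

```text
[0.453 0.172 0.331] [-179.994    0.02    89.693] [-0.808  0.199  0.383  1.839 -0.082  1.12  -0.401] 1.15
shift cm [-39.417   2.429   8.122] rv deg [-0.006  0.02  -0.307]
```

Emit:
servo_tool([
  [8.5,-4.5,0,0,0,0,0],
  [8.5,-9,0,0,0,0,0],
  [8.5,-13.5,0,1,0,0,0],
  [8.5,-18,0.5,2,0,0,0],
  [8.5,-22.5,1,3,0,0,0],
  [8.5,-27,1.5,4,0,0,0],
  [8.5,-31.5,2,5,0,0,0],
  [8.5,-35,2.4,6,0,0,0],
  [8.5,-39.4,2.4,7,0,0,0],
  [8.5,-39.4,2.4,8.0,0,0,0],
])

```text
clock: 2.15
position: [0.4755, -0.2248, 0.2509]
tool_rot: [-3.141, 0.002, 1.565]
force: [-0.5, 0.5, -0.0]
grip_width: 0.0853
finger_force: 0.0
```

```bash
python3 - <<'E'
from h import *
import pickle
W=grab("wrist");pickle.dump(W,open("w.pkl","wb"))
cv2.imwrite("pics/d.png",cv2.resize(W[0],(800,600),interpolation=cv2.INTER_CUBIC))
p,Q,s=pose();print(p,s["qpos"],s["clock"])
E
```

```text
[ 0.475 -0.222  0.249] [-0.108  0.39   0.572  1.863 -0.252  0.963  0.573] 2.2
```

View pics/d.png

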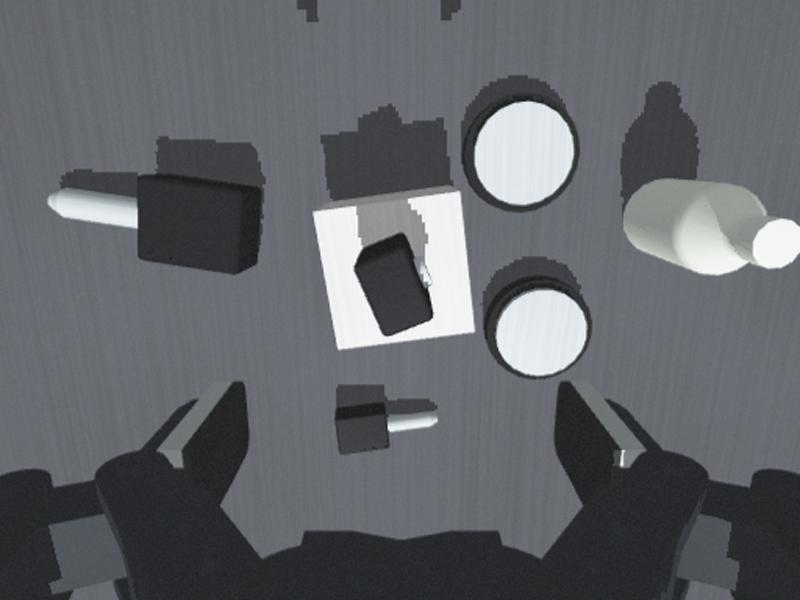

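The wrist view shows the pin handle at (395,285) on the white stand, turned about 20° with the button at (425,273). The lookalikes lie at left and below, and the magnets are to the right.

```bash
python3 - <<'E'
from h import *
import pickle
W=pickle.load(open("w.pkl","rb"))
g=W[0][112:232,192:312]; g=cv2.convertScaleAbs(g,alpha=2.2)
cv2.imwrite("pics/e.png",cv2.resize(g,(600,600),interpolation=cv2.INTER_CUBIC))
m=cv2.convertScaleAbs(cv2.cvtColor(W[0],cv2.COLOR_BGR2GRAY)[140:220,215:290])
b=(m<70).astype(np.uint8)
cs,_=cv2.findContours(b,cv2.RETR_EXTERNAL,cv2.CHAIN_APPROX_NONE)
c=max(cs,key=cv2.contourArea);h=cv2.convexHull(c)
print(cv2.approxPolyDP(h,1.5,True)[:,0]+[215,140])
E
```

```text
[[257 149]
 [273 185]
 [276 202]
 [246 214]
 [227 170]
 [234 158]]
```

View pics/e.png

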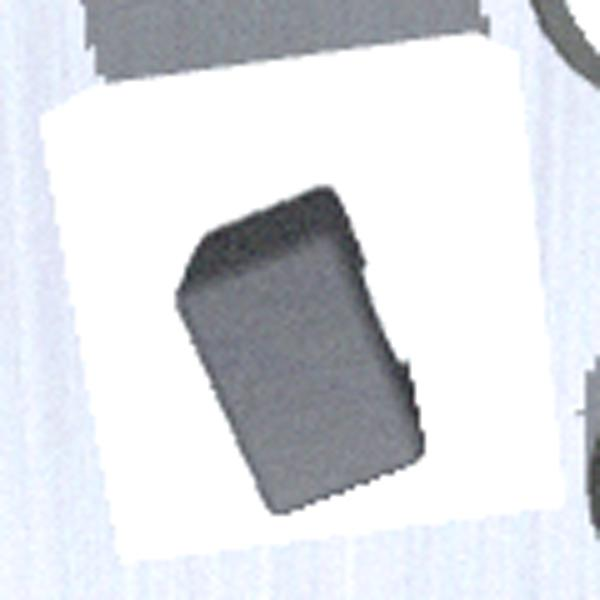

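```bash
python3 - <<'E'
from h import *
import pickle
W=pickle.load(open("w.pkl","rb"))
c=[onz(W,192+u/5,112+v/5,.130) for u,v in [(180,297),(338,232),(418,457),(275,514)]]
for q in c: print(q)
c=np.array(c);m=c.mean(0);print("mid",m,[np.linalg.norm(c[i]-c[(i+1)%4]) for i in range(4)])
for i,j in((0,1),(3,2),(1,2),(0,3)): d=c[j]-c[i];print(np.degrees(np.arctan2(d[1],d[0])))
b=[onz(W,192+u/5,112+v/5,.075) for u,v in [(75,115),(517,50),(562,508),(122,562)]]
b=np.array(b);print("stand",b.mean(0),[np.linalg.norm(b[i]-b[(i+1)%4]) for i in range(4)])
# far bottom edge of handle
print([onz(W,192+u/5,112+v/5,.075) for u,v in [(205,236),(328,187)]])
print("button",onz(W,425*.64,273*.64,.107))
p,Q,s=pose();print(p,np.degrees(Q.as_euler('xyz')))
E
```

```text
[ 0.453 -0.213  0.13 ]
[ 0.479 -0.202  0.13 ]
[ 0.492 -0.24   0.13 ]
[ 0.468 -0.25   0.13 ]
mid [ 0.473 -0.226  0.13 ] [np.float64(0.02767877773964121), np.float64(0.04006320579116395), np.float64(0.025882759953666148), np.float64(0.04011136394197632)]
22.29461934296448
22.52181497968915
-70.72755237553369
-68.1567749364762
stand [ 0.475 -0.228  0.075] [np.float64(0.0845083054280222), np.float64(0.0918099298969047), np.float64(0.09038441516950987), np.float64(0.090791408210939)]
[array([ 0.453, -0.212,  0.075]), array([ 0.477, -0.203,  0.075])]
button [ 0.49  -0.221  0.107]
[ 0.475 -0.222  0.249] [-179.862    0.032   89.795]
```

```bash
python3 - <<'E'
from h import *
go([.473,-.226,.15],down(111.5));go([.473,-.226,.086],down(111.5))
E
```

```text
shift cm [-0.432 -0.21   9.926] rv deg [ -0.142   0.006 -21.705]
shift cm [-0.428 -0.194 16.326] rv deg [ -0.142   0.006 -21.705]
```

Emit:
servo_tool([
  [8.5,-0.2,-0.1,3,0,0,-8],
  [8.5,-0.4,-0.2,6,0,0,-16],
  [8.5,-0.4,-0.2,9,0,0,-21.7],
  [8.5,-0.4,-0.2,11.5,0,0,-21.7],
  [8.5,-0.4,-0.2,14,0,0,-21.7],
  [8.5,-0.4,-0.2,16.3,0,0,-21.7],
  [8.5,-0.4,-0.2,16.3,0,0,-21.7],
], force=80)

```text
clock: 2.9
position: [0.4737, -0.2218, 0.0863]
tool_rot: [-3.139, -0.003, 1.951]
force: [-0.2, 0.5, 0.9]
grip_width: 0.085
finger_force: 0.0
```

Emit:
servo_tool([
  [5,0,0,0,0,0,0],
  [4,0,0,0,0,0,0],
  [2.5,0,0,0,0,0,0],
  [2.5,0,0,0,0,0,0],
  [2.5,0,0,0,0,0,0],
  [2.5,0,0,0,0,0,0],
])

```text
clock: 3.5
position: [0.4749, -0.2235, 0.0894]
tool_rot: [3.141, 0.0, 1.95]
force: [-4.2, 1.7, 15.4]
grip_width: 0.0291
finger_force: 78.6
```

```bash
python3 - <<'E'
from h import *
p,Q,s=pose();print(p,np.degrees(Q.as_euler('xyz')),s["qpos"],s["grip_width"],s["finger_force"],s["force"],s["clock"])
E
```

```text
[ 0.475 -0.223  0.089] [179.948   0.028 111.73 ] [ 0.074  0.604  0.347  1.991 -0.348  0.603  1.033] 0.029094119722978852 78.59602019190788 [-4.163  1.732 15.353] 3.5
```

```bash
cat >> h.py <<'E'
def clevisR(yj):  # tool rotation for insertion, tool x = jig y
    j=np.radians(yj);xj=np.array([np.cos(j),np.sin(j),0]);yj_=np.array([-np.sin(j),np.cos(j),0])
    zc=np.cos(.6109)*np.array([0,0,1])-np.sin(.6109)*xj
    return Ro.from_matrix(np.c_[yj_,np.cross(-zc,yj_),-zc]),zc
E
python3 - <<'E'
from h import *
R,zc=clevisR(-8.5);h=np.array([.53,.202,.12])
p,Q,s=pose()
go(p+[0,0,.16],Q)
t=h+zc*.13;print(t);go(t,R);go(t,Ro.from_matrix(down(81.5).as_matrix()))
E
```

```text
shift cm [ -0.008   0.015 -16.   ] rv deg [0. 0. 0.]
[0.456 0.213 0.226]
shift cm [ 41.23   14.441 -13.715] rv deg [-34.117  -9.217  29.278]
shift cm [ 41.23   14.441 -13.715] rv deg [ 0.059  0.014 30.23 ]
```

Emit:
servo_tool([
  [2.5,0,0,-1,0,0,0],
  [2.5,0,0,-3,0,0,0],
  [2.5,0,0,-6,0,0,0],
  [2.5,0,0,-9,0,0,0],
  [2.5,0,0,-12,0,0,0],
  [2.5,2,0.5,-15,0,0,0],
  [2.5,5,1.5,-17,-3,-1,3],
  [2.5,8.5,3,-17,-6,-1.7,5.3],
  [2.5,12,4.2,-17,-9,-2.5,8],
  [2.5,15.5,5.4,-17,-12,-3.3,10.6],
])

```text
clock: 4.5
position: [0.4671, -0.058, 0.2591]
tool_rot: [2.924, 0.036, 1.758]
force: [0.9, -0.5, -1.6]
grip_width: 0.0292
finger_force: 79.3
```

```bash
python3 - <<'E'
from h import *
R,zc=clevisR(-8.5);h=np.array([.53,.202,.12])
p,Q,s=pose();print(p,s["grip_width"],s["qpos"]);t=h+zc*.13;go(t,R)
E
```

```text
[ 0.467 -0.058  0.259] 0.02917778033437793 [-0.423  0.137  0.475  2.142 -0.125  0.661  0.323]
shift cm [26.934  3.393  3.089] rv deg [-21.993  -5.877  18.543]
```

Emit:
servo_tool([
  [2.5,3.5,0,0,-3.5,-1,3],
  [2.5,7,0,0,-7,-2,6],
  [2.5,10.5,0.5,0,-10.5,-2.8,9],
  [2.5,14,1,0,-14,-3.7,12],
  [2.5,17.5,1.5,0.5,-17.5,-4.7,15],
  [2.5,21,2,1.5,-20,-5.3,17],
  [2.5,24,2.7,2.3,-22,-5.9,18.5],
  [2.5,26.9,3.4,3.1,-22,-5.9,18.5],
  [2.5,26.9,3.4,3.1,-22,-5.9,18.5],
])

```text
clock: 5.4
position: [0.4538, 0.0962, 0.241]
tool_rot: [2.584, 0.042, 1.443]
force: [-0.8, 0.5, -2.1]
grip_width: 0.0292
finger_force: 79.3
```

```bash
python3 - <<'E'
from h import *
import pickle
p,Q,s=pose();print(p,s["tool_rot"],s["grip_width"],s["qpos"],s["clock"])
W=grab("wrist");D=grab("side");pickle.dump((W,D),open("w2.pkl","wb"))
d=cv2.resize(D[0][80:200,150:310],(400,300),interpolation=cv2.INTER_CUBIC)
w=cv2.resize(W[0],(400,300))
im=np.vstack([np.hstack([d,w]),cv2.resize(W[0][96:222,150:486],(800,300),interpolation=cv2.INTER_CUBIC)])
cv2.imwrite("pics/f.png",im)
R,zc=clevisR(-8.5);h=np.array([.53,.202,.12]);print(proj(W,h),proj(D,h))
E
```

```text
[0.454 0.096 0.241] [2.584 0.042 1.443] 0.029229872882181658 [-0.955  0.08   0.358  2.401  0.98   0.44  -1.576] 5.4
[244.223  29.209] [203.177 144.197]
```

View pics/f.png

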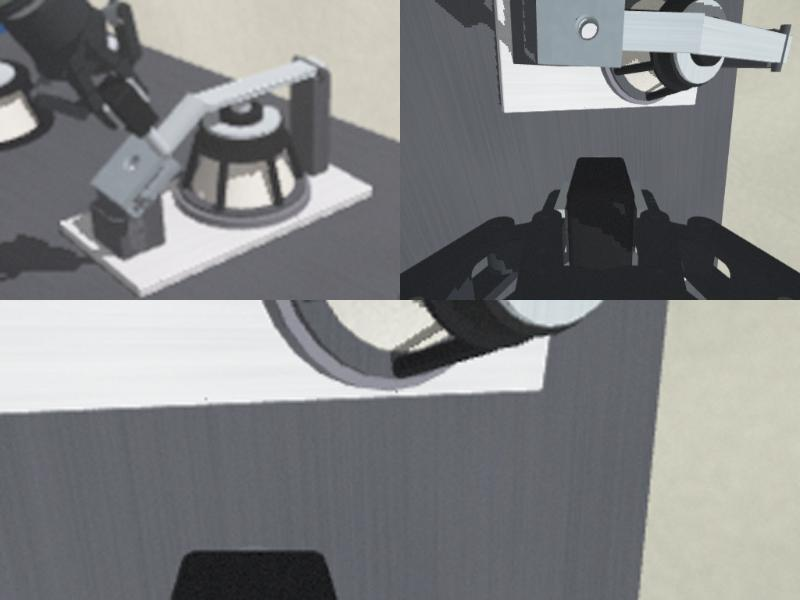

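The side crop shows the hole at original pixel (202.4,145.2), and the wrist view shows it at about (240.6,37). The arm is short of its target because it is near a joint limit, so I'll triangulate and use a shorter standoff.

```bash
python3 - <<'E'
from h import *
import pickle
W,D=pickle.load(open("w2.pkl","rb"))
x,e=two(ray(W,240.6,37),ray(D,202.4,145.2));print("hole",x,e,onz(W,240.6,37,.12),onz(D,202.4,145.2,.12))
R,zc=clevisR(-8.5)
h=x
for d in (.10,.085): go(h+zc*d,R)
p,Q,s=pose();print(s["qpos"],s["qd"])
E
```

```text
hole [0.524 0.197 0.122] 0.0023362749826030347 [0.526 0.197 0.12 ] [0.524 0.199 0.12 ]
shift cm [10.99  -1.681  2.768] rv deg [-3.091  1.276  2.393]
shift cm [11.022 -1.599  4.266] rv deg [-3.091  1.276  2.393]
[-0.957  0.081  0.356  2.4    0.979  0.44  -1.577] [ 0.043 -0.019  0.032 -0.012 -0.141  0.008  0.306]
```

Emit:
servo_tool([
  [2.5,2,-0.4,0.5,-1,0.4,0.8],
  [2.5,4,-0.8,1,-2,0.8,1.6],
  [2.5,6,-1.2,1.5,-3.1,1.3,2.4],
  [2.5,8,-1.5,2,-3.1,1.3,2.4],
  [2.5,9.5,-1.7,2.4,-3.1,1.3,2.4],
  [2.5,11,-1.7,2.8,-3.1,1.3,2.4],
  [2.5,11,-1.7,2.8,-3.1,1.3,2.4],
  [2.5,11,-1.7,2.8,-3.1,1.3,2.4],
])

```text
clock: 6.3
position: [0.4677, 0.2031, 0.2029]
tool_rot: [2.532, 0.002, 1.422]
force: [-0.1, -0.3, -2.2]
grip_width: 0.0294
finger_force: 79.3
```

```bash
python3 - <<'E'
from h import *
import pickle
p,Q,s=pose();print(p,s["tool_rot"],s["grip_width"],s["qpos"],s["clock"])
R,zc=clevisR(-8.5);h=np.array([.5245,.1975,.121]);go(h+zc*.1,R)
W=grab("wrist");D=grab("side");S=grab("scene");pickle.dump((W,D,S),open("w3.pkl","wb"))
cv2.imwrite("pics/g.png",cv2.resize(W[0],(800,600),interpolation=cv2.INTER_CUBIC))
E
```

```text
[0.468 0.203 0.203] [2.532 0.002 1.422] 0.029354527574069724 [-1.103  0.282  0.302  2.337  1.2    0.445 -2.062] 6.3
shift cm [ 0.287 -0.029 -0.027] rv deg [-0.081  0.125  0.054]
```

View pics/g.png

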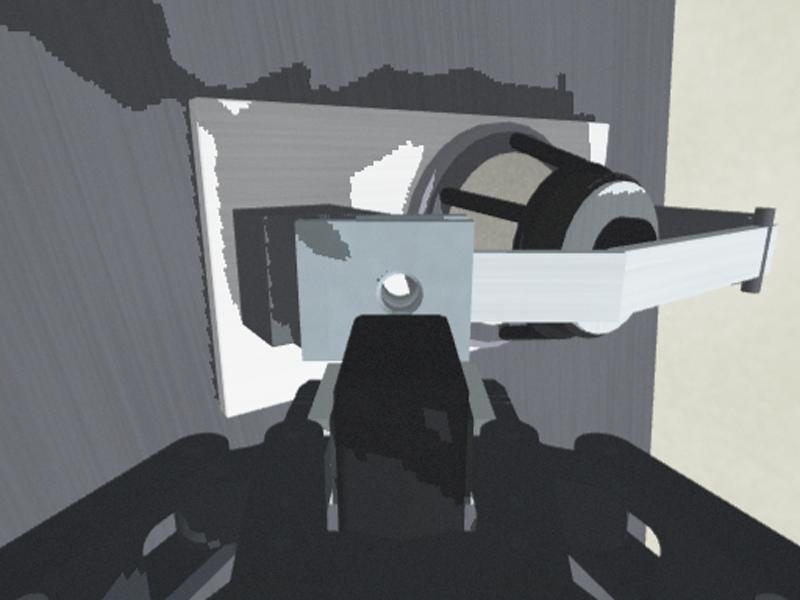

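The wrist view shows the hole at (400,291) and the bracket face corners at about (295,220), (472,216), (470,360) and (303,361). The handle's lower far edge is at row 316, columns 358–448, so it is laterally well centred.

```bash
python3 - <<'E'
from h import *
import pickle
W,D,S=pickle.load(open("w3.pkl","rb"));k=.64
_,Q,s=pose()
p=np.array(s["position"])
inT=lambda X:Q.inv().apply(X-p)*1000
def ont(u,v,z):
    o,d=ray(W,u*k,v*k);o=Q.inv().apply(o-p);d=Q.inv().apply(d);return (o+d*(z-o[2])/d[2])*1000
print("handle under edge",ont(358,316,.0144),ont(448,316,.0144))
print("hole two",two(ray(W,400*k,291*k),ray(D,202.4,145.2)))
for z in(.095,.10,.105):
    c=np.array([ont(*q,z) for q in[(295,220),(472,216),(470,360),(303,361)]]);print(z,"hole",ont(400,291,z),"ctr",c.mean(0),[np.linalg.norm(c[i]-c[(i+1)%4]) for i in range(4)])
print(c)
# edges for refined fit
g=cv2.cvtColor(W[0],cv2.COLOR_BGR2GRAY)
e=cv2.resize(W[0][130:240,175:315],(800,600),interpolation=cv2.INTER_CUBIC);cv2.imwrite("pics/h.png",e)
E
```

```text
handle under edge [ 19.329 -13.026  14.4  ] [19.373 15.377 14.4  ]
hole two (array([0.525, 0.2  , 0.12 ]), np.float64(0.0011061489705512754))
0.095 hole [ 7.014  0.138 95.   ] ctr [ 6.55  -6.941 95.   ] [np.float64(80.47309646951351), np.float64(70.01052372302325), np.float64(81.82617913851915), np.float64(68.70230018076677)]
0.1 hole [  5.744   0.133 100.   ] ctr [  5.271  -7.095 100.   ] [np.float64(82.17121319826335), np.float64(71.4878626939133), np.float64(83.5528481712864), np.float64(70.15203345013032)]
0.105 hole [  4.474   0.128 105.   ] ctr [  3.991  -7.25  105.   ] [np.float64(83.86932992701321), np.float64(72.9652016648033), np.float64(85.27951720405368), np.float64(71.60176671949381)]
[[ 39.117 -49.692 105.   ]
 [ 41.137  34.153 105.   ]
 [-31.807  35.909 105.   ]
 [-32.484 -49.368 105.   ]]
```

View pics/h.png

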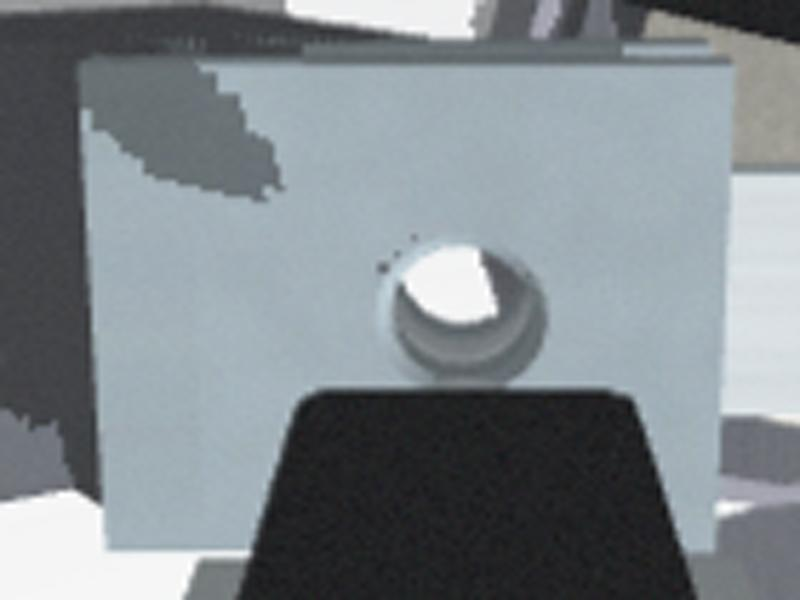

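```bash
cat >> h.py <<'E'
OFF=np.array([-.0018,.0007,.0144])
H=np.array([.525,.1995,.120])
R,zc=clevisR(-7.6)
def ins(d): return H+zc*d-R.apply(OFF)   # TCP when pin origin is d above home
E
python3 - <<'E'
from h import *
go(ins(.07),R)
E
```

```text
shift cm [ 0.625 -0.14   1.643] rv deg [-0.081  0.623 -0.731]
```

Emit:
servo_tool([
  [2.5,0.3,-0.1,0.8,0,0.3,-0.4],
  [2.5,0.62,-0.14,1.64,-0.1,0.6,-0.7],
  [2.5,0.62,-0.14,1.64,-0.1,0.6,-0.7],
  [2.5,0.62,-0.14,1.64,-0.1,0.6,-0.7],
])

```text
clock: 6.85
position: [0.4765, 0.208, 0.1887]
tool_rot: [2.531, 0.0, 1.438]
force: [0.6, 0.2, -1.1]
grip_width: 0.029
finger_force: 79.3
```

```bash
python3 - <<'E'
from h import *
import pickle
go(ins(.07),R)
p,Q,s=pose();print(s["qpos"],s["clock"])
D=grab("side");W=grab("wrist");pickle.dump((W,D),open("w4.pkl","wb"))
P=p+Q.apply(OFF);z=Q.apply([0,0,1])
u0,v0,w,h=160,110,80,60
im=cv2.resize(D[0][v0:v0+h,u0:u0+w],(800,600),interpolation=cv2.INTER_CUBIC)
for X,c in((P,(0,0,255)),(P+.056*z,(0,255,0)),(H,(255,0,0))):
    q=(proj(D,X)-[u0,v0]+.5)*10;print(q);cv2.drawMarker(im,tuple(map(int,q)),c,cv2.MARKER_CROSS,12,1)
cv2.imwrite("pics/i.png",im)
E
```

```text
shift cm [-0.017  0.022  0.007] rv deg [ 0.008  0.038 -0.004]
[-1.098  0.328  0.317  2.334  1.294  0.401 -2.144] 6.85
[292.43  222.213]
[402.453 330.037]
[429.55  355.559]
```

View pics/i.png

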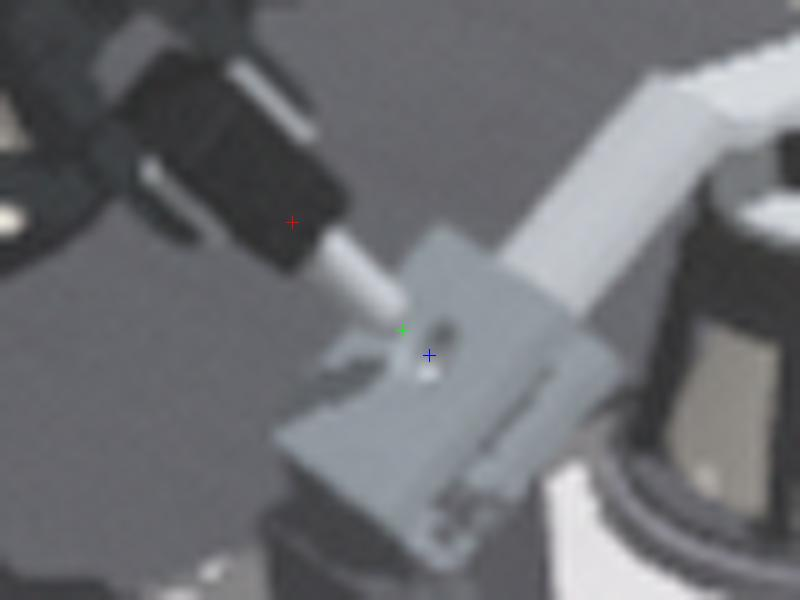

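The side crop shows the shank running about (330,248) to (400,307) and the hole centre at about (435,352). The pin sits slightly up and to the right of its predicted axis, so I'll quantify that.

```bash
python3 - <<'E'
from h import *
import pickle
W,D=pickle.load(open("w4.pkl","rb"))
p,Q,s=pose();P=p+Q.apply(OFF);z=Q.apply([0,0,1])
g=cv2.cvtColor(D[0],cv2.COLOR_BGR2GRAY).astype(np.float32)
a=proj(D,P);b=proj(D,P+.056*z);d=(b-a)/np.linalg.norm(b-a);n=np.array([-d[1],d[0]])
for ax,nm in((0,"x"),(1,"y"),(2,"z")):
    e=np.zeros(3);e[ax]=.001;q=proj(D,P+Q.apply(e))-a;print("px/mm tool",nm,q,"perp",q@n,"along",q@d)
ts=np.arange(-5,5.1,.5)
for f in(.024,.030,.036,.042):
    c=proj(D,P+f*z);pts=np.array([c+t*n for t in ts],np.float32)
    print(f,cv2.remap(g,pts[:,0][None],pts[:,1][None],cv2.INTER_LINEAR)[0].astype(int))
gw=cv2.cvtColor(W[0],cv2.COLOR_BGR2GRAY)
hh=proj(W,H);print("hole pred wrist",hh, "handle edge pred",proj(W,P+Q.apply([.022,-.015,0])),proj(W,P+Q.apply([.022,.015,0])))
for r in range(int(hh[1])-14,int(hh[1])+26,3): print(r,gw[r,215:300:2])
E
```

```text
px/mm tool x [-0.184 -0.118] perp 0.04433194248949299 along -0.21406941544404662
px/mm tool y [ 0.224 -0.266] perp -0.3467574513555173 along -0.026522372856673
px/mm tool z [0.203 0.199] perp -4.96269692007445e-14 along 0.28485445686953936
0.024 [104 105 109 116 139 167 189 195 193 185 172 158 144 133 123 115 109 105
 104 105 105]
0.03 [103 104 108 114 139 166 189 194 192 185 173 160 146 133 121 114 109 105
 103 103 103]
0.036 [109 107 111 120 139 165 187 195 193 186 175 161 146 133 123 116 110 107
 106 105 105]
0.042 [143 143 144 149 161 181 191 198 195 185 174 160 146 133 126 124 124 125
 126 127 126]
hole pred wrist [256.952 201.82 ] handle edge pred [226.534 199.697] [287.447 199.743]
187 [176 174 173 173 161 112 112 114 111 110 111 112 114 170 167 175 176 175
 172 175 171 171 173 169 169 170 170 172 172 172 169 171 170 168 168 172
 171 170 172 173 170 172 170]
190 [174 175 175 173 171 173 174 163 161 117 110 114 173 175 176 132 174 194
 198 221 231 239 229 166 165 161 171 172 172 170 173 170 171 169 172 172
 172 171 170 173 172 170 173]
193 [173 173 171 172 171 175 173 172 173 1
[... 1417 characters left out ...]
7  64  34  30  35  28  37  32  29  33  34  37  33  33  33
  32  34  35  34  35  33  37  34  34  32  33  37  37  26  37  30  35  35
  33  34 168 170 175 176 174]
220 [176 177 177 154  34  33  32  28  31  35  29  34  32  37  32  36  36  34
  34  40  30  31  32  36  32  33  35  34  35  32  31  36  35  32  34  34
  32  38 120 173 171 173 173]
223 [176 176 175  74  29  28  34  32  31  32  32  35  32  35  33  34  34  29
  34  36  34  40  35  33  33  29  31  37  35  35  33  37  28  35  30  36
  34  33  34 170 172 170 173]
226 [175 176 175  40  31  31  35  30  30  34  37  33  39  38  34  36  32  32
  37  33  34  33  34  37  29  30  35  34  30  38  34  36  38  34  34  32
  34  28  33 164 172 171 177]
```

Shading explains most of that: both views agree that the hole sits only about 0.8 mm further along tool +y. I'll correct for it and start inserting.

```bash
sed -i 's/^def ins.*/H=H+R.apply([0,.0008,0])\n&/' h.py; python3 - <<'E'
from h import *
go(ins(.07),R);go(ins(.03),R)
E
```

```text
shift cm [-0.048  0.093  0.024] rv deg [ 0.019 -0.002 -0.014]
shift cm [-0.048  0.092  4.024] rv deg [ 0.019 -0.002 -0.014]
```

Emit:
servo_tool([
  [2.5,0,0.08,0.3,0,0,0],
  [2.5,0,0.08,0.8,0,0,0],
  [2.5,0,0.08,1.2,0,0,0],
  [2.5,0,0.08,1.6,0,0,0],
  [2.5,0,0.08,2.0,0,0,0],
  [2.5,0,0.08,2.3,0,0,0],
])

```text
clock: 7.55
position: [0.4905, 0.2063, 0.1697]
tool_rot: [2.531, 0.001, 1.438]
force: [-1.0, -3.0, -0.4]
grip_width: 0.0291
finger_force: 79.6
```

```bash
cat > st.py <<'E'
from h import *
p,Q,s=pose();print("F tool",Q.inv().apply(s["force"]),"M",Q.inv().apply(s["moment"]),"d mm",((p+Q.apply(OFF)-H)@zc)*1e3,"off",Q.inv().apply(p+Q.apply(OFF)-H)*1e3,s["grip_width"],s["qpos"],s["clock"])
go(ins(0),R)
E
python3 st.py
```

```text
F tool [-3.094 -0.718 -0.012] M [ 0.727 -0.531 -0.002] d mm 46.47714341092234 off [  0.371  -0.351 -46.477] 0.029069493928953378 [-1.076  0.39   0.335  2.326  1.423  0.354 -2.265] 7.55
shift cm [-0.038  0.035  4.648] rv deg [0.01  0.035 0.02 ]
```

Emit:
servo_tool([
  [2.5,-0.04,0,0,0,0,-4],
  [2.5,-0.06,-0.02,0.1,0,0,-8],
  [2.5,-0.07,-0.03,0.2,0,0,-12],
  [2.5,-0.08,-0.04,0.4,0,0,-15],
  [2.5,-0.08,-0.04,0.7,0,0,-15],
  [2.5,-0.08,-0.04,1.0,0,0,-15],
  [2.5,-0.08,-0.04,1.2,0,0,-15],
])

```text
clock: 8.25
position: [0.4969, 0.2049, 0.1597]
tool_rot: [2.547, 0.149, 1.653]
force: [-0.0, 0.0, -2.0]
grip_width: 0.0288
finger_force: 79.4
```

```bash
sed -i 's/^R,zc=.*/&\nRi=R*Ro.from_rotvec([0,0,np.radians(-15)])/; s/zc\*d-R.apply/zc*d-Ri.apply/' h.py; sed -i 's/go(ins(0),R)/go(ins(0),Ri)/' st.py; python3 st.py
```

```text
F tool [ 0.335 -1.144  1.656] M [0.773 0.241 0.003] d mm 34.564273145341225 off [  0.177  -0.265 -34.564] 0.028804977023342535 [-1.059  0.42   0.336  2.324  1.505  0.336 -2.082] 8.25
shift cm [-0.018  0.026  3.456] rv deg [ 0.004  0.007 -0.055]
```

Emit:
servo_tool([
  [2.5,0,0,0.4,0,0,0],
  [2.5,0,0,0.8,0,0,0],
  [2.5,0,0,1.2,0,0,0],
  [2.5,0,0,1.6,0,0,0],
  [2.5,0,0,2.0,0,0,0],
  [2.5,0,0,2.4,0,0,0],
  [2.5,0,0,2.8,0,0,0],
  [2.5,0,0,2.8,0,0,0],
])

```text
clock: 9.05
position: [0.5128, 0.2027, 0.1367]
tool_rot: [2.547, 0.149, 1.654]
force: [-0.5, 0.5, -1.5]
grip_width: 0.0292
finger_force: 79.4
```

```bash
python3 st.py
```

```text
F tool [ 0.74  -1.151  0.875] M [ 0.824  0.152 -0.028] d mm 6.460155126692969 off [ 0.11  -0.325 -6.46 ] 0.029191631945056303 [-0.995  0.485  0.302  2.308  1.687  0.324 -2.251] 9.05
shift cm [-0.011  0.032  0.646] rv deg [-0.008  0.015  0.02 ]
```

Emit:
servo_tool([
  [2.5,0,0,0.2,0,0,0],
  [2.5,0,0,0.4,0,0,0],
  [2.5,0,0,0.5,0,0,0],
  [2.5,0,0,0.6,0,0,0],
  [2.5,0,0,0.65,0,0,0],
  [2.5,0,0,0.65,0,0,0],
])

```text
clock: 9.65
position: [0.5163, 0.2023, 0.1318]
tool_rot: [2.547, 0.149, 1.654]
force: [-1.7, -1.0, 0.0]
grip_width: 0.0291
finger_force: 80.0
```

```bash
python3 st.py
```

```text
F tool [-0.854 -1.544 -0.905] M [ 0.945 -0.265 -0.035] d mm 0.4336945491858745 off [ 0.177 -0.204 -0.434] 0.029123239590514473 [-0.977  0.498  0.289  2.304  1.724  0.327 -2.285] 9.65
shift cm [-0.018  0.021  0.043] rv deg [0.014 0.001 0.015]
```

Almost home, with no contact force yet. I'll feel for the seat in small steps.

Emit:
servo_tool([
  [2.5,0,0,0.05,0,0,0],
  [2.5,0,0,0.1,0,0,0],
  [2.5,0,0,0.15,0,0,0],
  [2.5,0,0,0.15,0,0,0],
])

```text
clock: 10.05
position: [0.5165, 0.2027, 0.1314]
tool_rot: [2.546, 0.148, 1.655]
force: [-32.2, -1.6, 44.6]
grip_width: 0.0291
finger_force: 86.6
```

```bash
python3 st.py
```

```text
F tool [ -5.418  -1.828 -54.677] M [ 1.567 -1.422  0.005] d mm 0.015605404328102328 off [ 0.551 -0.252 -0.015] 0.029134470632989594 [-0.974  0.499  0.285  2.304  1.732  0.328 -2.293] 10.05
shift cm [-0.053  0.027  0.002] rv deg [ 0.055 -0.083  0.013]
```

Emit:
servo_tool([
  [2.5,0,0,-0.08,0,0,0],
  [2.5,0,0,-0.08,0,0,0],
  [4.5,0,0,-0.08,0,0,0],
  [6,0,0,-0.08,0,0,0],
  [8,0,0,-0.08,0,0,0],
  [8,0,0,-0.08,0,0,0],
  [8,0,0,-0.08,0,0,0],
])

```text
clock: 10.75
position: [0.5168, 0.2023, 0.1312]
tool_rot: [2.547, 0.149, 1.654]
force: [0.4, -0.5, 0.2]
grip_width: 0.0802
finger_force: 0.0
```

```bash
python3 st.py
```

```text
F tool [-0.52   0.386  0.102] M [0.573 0.118 0.005] d mm -0.336308643825224 off [ 0.23  -0.191  0.336] 0.08018367928968229 [-0.975  0.5    0.288  2.303  1.728  0.327 -2.289] 10.75
shift cm [-0.023  0.019 -0.034] rv deg [ 0.012 -0.     0.019]
```

Emit:
servo_tool([
  [8.4,0,0,-1,0,0,0],
  [8.4,0,0,-2.5,0,0,0],
  [8.4,0,0,-4,0,0,0],
  [8.4,0,0,-5.5,0,0,0],
  [8.4,0,0,-7,0,0,0],
  [8.4,0,0,-8.5,0,0,0],
  [8.4,0,0,-9.5,0,0,0],
  [8.4,0,0,-9.5,0,0,0],
  [8.4,0,0,-9.5,0,0,0],
])

```text
clock: 11.65
position: [0.4628, 0.2096, 0.2089]
tool_rot: [2.546, 0.149, 1.655]
force: [-0.9, -0.0, -1.4]
grip_width: 0.0838
finger_force: 0.0
```

```bash
python3 - <<'E'
from h import *
p,Q,s=pose();print(p,s["force"],s["clock"])
D=grab("side");W=grab("wrist");S=grab("scene")
f=lambda i:cv2.resize(i,(400,300),interpolation=cv2.INTER_CUBIC)
w=f(W[0]);d=f(D[0][110:170,160:240]);s_=f(S[0]);e=f(W[0][130:265,170:350])
cv2.imwrite("pics/j.png",np.vstack([np.hstack([w,d]),np.hstack([s_,e])]))
E
```

```text
[0.463 0.21  0.209] [-0.93  -0.026 -1.354] 11.65
```

View pics/j.png

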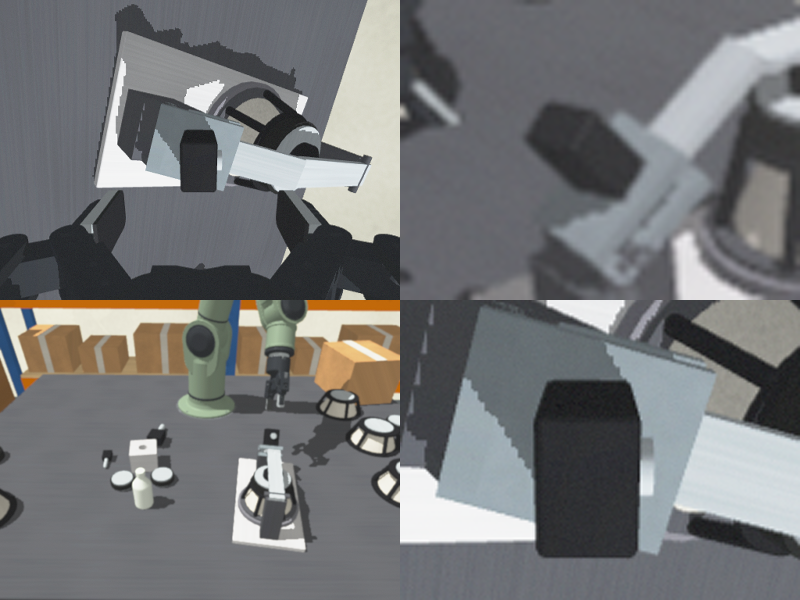

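The handle sits flush on the bracket and the button stands out at (648,468). The arm is clear, and the magnets and the bottle haven't moved.

```bash
python3 -c "
from workcell import bot
print(bot.job_done())"
```

```text
the job is handed in; nothing more can be done
None
```

The pin is fully home in the bracket and locked with its button sprung out, the magnets and glue bottle are where they were, and the job is handed in at about 12 s on the robot's clock.

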